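# Load one portion and hold the bean grinder on pulse

## Task

Grind a portion on the bean grinder: swing its red-knobbed portion lever towards the front all the way to its stop, take the gripper off it and let it spring back home. Then turn the black dial clockwise past its first two clicks to the third (the large red dot) and hold it there: the dial springs back if let go, so the program must finish with the gripper still holding it at the third click. Leave everything else where it stands.

Things in the scene. Friction and masses are not known exactly. Their poses are not given: they have to be found in the camera images.
- grinder: bean grinder, fixed to the worktop: dark steel box with black deck 85 mm above the worktop; place and yaw vary. Origin on the worktop; -x face (front) has the aluminium drawer, +y is its left. Box spans x -130..110, y -85..85 mm. Steel hopper with black lid (radius 48, top 218 mm above the worktop) at x 60, y -32. Dial axis vertical at x -80, y 0; lever pivot vertical at x 0, y 50
- dial (a joint): dial angle, rad: 0 at rest, growing clockwise from above; end stop 1.26. Springs back to 0 from anywhere (0.08 N m at rest, 0.18 at the third click); light detents felt as clicks at 0.4, 0.8, 1.2 rad (up to about 0.05 N m more between clicks; none holds it). White dots on the deck mark rest and the first two clicks, a larger red dot the third
- dial_bar: the dial's black grip bar, 52 mm long, 12 thick, top 120 mm above the worktop, on a round disc (radius 27, top 99 mm above the worktop). Origin on the dial axis at deck height; turns with the dial. At dial 0 the bar points 0.6 rad counter-clockwise (from above) of the grinder's +x, at the third click 0.6 rad clockwise of it; a white line marks the end pointing to the dots
- dial_top (a point): top centre of the grip bar, on the dial's axis, 120 mm above the worktop
- lever (a joint): angle of the portion lever, rad: 0 at rest, growing counter-clockwise seen from above as its knob swings towards the front (-x of the grinder); stop at 1.1. Sprung back to 0 (0.1 N m at rest, 0.32 N m at the stop); returns within about a second of being let go
- lever_pivot (a point): point on the lever's vertical pivot axis at deck height. From here the knob is 72 mm away; at rest it lies towards the grinder's +y turned 0.55 rad towards +x, at the stop towards +y turned 0.55 rad towards -x; the knob overhangs the left side of the box
- lever_knob (a point): top centre of the lever's upright red knob, 18 mm in diameter, its top 135 mm and underside 95 mm above the worktop; moves with the lever. The lever's steel arm is 9 mm thick, its axis 98 mm above the worktop
- mug: blue and white mug, 78 mm across, 92 mm tall, with a handle; origin at the centre of its underside. Stands near the front edge before the sink; a bystander
- spice_1: spice jar with a red cap, 45 x 106 mm, between hob and sink; origin at its underside; a bystander
- salt_shaker: salt shaker with a grey cap, 44 x 90 mm, between hob and sink; origin at its underside; a bystander
- spice_3: spice jar with a black cap, 40 x 105 mm, between hob and sink; origin at its underside; a bystander

How it is judged:
By the outcome, as a careful person would: the job done as asked, in the order asked, and still so for the second after the job is handed in, while the arm keeps its last pose, push and grip.
It also fails if it takes over 48 s, if anything falls off the work surface, if the arm or the gripper's body presses on something with over 40 N, if the wrist force passes 120 N, or if a joint passes its speed limit or range.

## Robot

A 6-joint arm with a two-finger parallel gripper is mounted at the origin on a cart in front of the work surface, level with it; the furniture and walls round the work are solid. World frame = base frame: x ahead of the robot, y to its left, z up, the work surface at z = 0. Lengths are in m, angles in rad, forces in N, time in s.
With the tool pointing down it reaches from about 0.35 to 0.85 m from the base axis. Payload 8.1 kg.
Tool frame: the origin (TCP) lies where the fingers leave the gripper's body, on its centre line; the fingertips stand 84 mm ahead of it and the grasp point (between the pads) lies 65 mm ahead of it; z points along the fingers, y is the line along which they close (so a half turn about z gives the same grasp; the last joint's range is limited). The gripper opens to 93 mm and grips with 3 to 60 N. Pads are 15 mm wide; open, the fingers measure 128 mm over their backs; the gripper's body (75 mm by 188 mm) begins 65 mm behind the grasp point.
Start: joints at [1.165, 0.13, 1.488, -0, 1.523, -0.085], TCP at [0.189, 0.569, 0.303] pointing down, gripper open.
Joint ranges: [-2.96, 2.96], [-0.89, 2.26], [0.02, 2.5], [-1.34, 4.48], [0, 2.73], [-2.66, 2.66]. Speed limits (rad/s): [2.39, 2.39, 2.79, 3.14, 3.14, 3.14].

## Interface

Orientations are given as a rotation vector (axis times angle).
In Python, from plant import robot gives the robot as it stands.
- The arm moves only by the shell command python3 -m jog 'ROWS' [FORCE]. ROWS is text: rows parted by semicolons, each of 5 numbers parted by spaces: the opening, from 0 (shut) to 1 (fully open), then the shift along the tool's x, y, z in m, then the turn about the tool's z in degrees. A call has 1 to 10 rows; each row shifts and turns the commanded pose from where the row before left it, along the tool's axes as they then stand; what a row does not reach is not made up. A row lasts 1/12 s, in which the tool goes at most 41.7 mm and 7.16 degrees, less where a joint would pass 70% of its speed; a pose out of reach is approached as far as the arm can. A call with a gripper value outside its range is refused whole. The fingers move at their own pace and stop on an object; FORCE is the grip in N (left out, the last holds). Time passes only in rows, so rows that do not move let the fingers close. It gives the time, the measured TCP pose, the force, the opening and the grip force at its end, in the units of the state.
- robot.read_state(): the state, without advancing time (a new reading comes with each control period).
- robot.read_camera(name): name is "scene" or "top" or "wrist"; returns a dict with "color" (420x560x3 uint8, red, green, blue), "intrinsics" (3x3 intrinsics, pixels), "pose" (4x4, takes a point from camera to world coordinates); the wrist camera has in their place "tool_from_camera" (4x4, takes a point from camera to tool coordinates, whose origin is the TCP and whose axes are the flange's). Camera axes: x right, y down, z forward; pixel columns grow to the right and rows downward; lengths in m; the calibration is good to about 2 mm. A picture is of the moment at which its call begins: read the wrist's pose just before it. There is no depth.
- robot.close_job(): hands the job in; it is judged then, once.
The state is a dict: "t": time; "q": joint angles; "dq": joint speeds; "joint_torque": joint torques, N m; "tool_pos": TCP position; "orientation": TCP orientation; "force": force on the tool from outside, world axes, zero at the start; "wrist_torque": the same for the moment, N m; "opening": finger opening in m; "gripper_force": force on a finger pad.
Only numpy, scipy, OpenCV 4.12 (cv2) and the standard library are available. Lean on these libraries where they do the work, as an engineer would, in place of code of your own. Each camera call takes 0.05 s, during which the arm holds its last target. There are 200 camera calls.

## Working session

There is one attempt and no reset: what is moved stays moved. The work goes in short steps, Python scripts to look and compute and a shell command to move; the robot and the scene stay as the last step left them, time stands still between calls to the robot, and variables do not carry over. Pictures are saved under pics/ and viewed, at most 10 in all, crops included, and the job is handed in when it is done.

```bash
mkdir -p pics; ls
python3 - <<'E'
from plant import robot
import cv2,numpy as np
s=robot.read_state();print(s)
for n in("top","scene"):
    c=robot.read_camera(n);cv2.imwrite(f"pics/{n}0.png",c["color"][...,::-1]);print(n,c["intrinsics"],c["pose"])
E
```

```text
pics
{'t': 0.0, 'q': array([ 1.16460109e+00,  1.31159054e-01,  1.48928060e+00, -2.75257414e-06,
        1.52302874e+00, -8.53692027e-02]), 'dq': array([-5.24706469e-04,  1.77482844e-03,  4.92076700e-04, -1.54087270e-03,
        8.55229131e-05, -4.47615477e-04]), 'joint_torque': array([-2.86635899e-03, -5.59846902e+01, -4.91743219e+01,  7.63549190e-02,
        3.64423043e-02, -1.88670679e-04]), 'tool_pos': array([0.18900316, 0.56900438, 0.30168786]), 'orientation': array([-5.01720940e-01, -3.10080984e+00,  2.85850129e-03]), 'force': array([-0.22882992, -0.00961962, -0.18794962]), 'wrist_torque': array([-0.04123669,  0.00403865,  0.06318014]), 'gripper_force': 0.0, 'opening': 0.09286155507238304}
top [[518.75379466   0.         278.25074752]
 [  0.         518.75379466 207.85605021]
 [  0.           0.           1.        ]] [[-0.21301101 -0.92477283  0.31531177  0.08786002]
 [-0.977035    0.20338699 -0.06353218  0.02893008]
 [-0.00537748 -0.32160369 -0.9468591   1.52849778]
 [ 0.          0.          0.          1.        ]]
scene [[402.10806521   0.         285.96306984]
 [  0.         402.10806521 206.50795541]
 [  0.           0.           1.        ]] [[ 0.72096861 -0.30953338  0.61999464 -0.09641533]
 [-0.69262903 -0.29391401  0.65869536 -0.72613932]
 [-0.02166309 -0.90432497 -0.42629458  0.54600995]
 [ 0.          0.          0.          1.        ]]
```

View pics/top0.png

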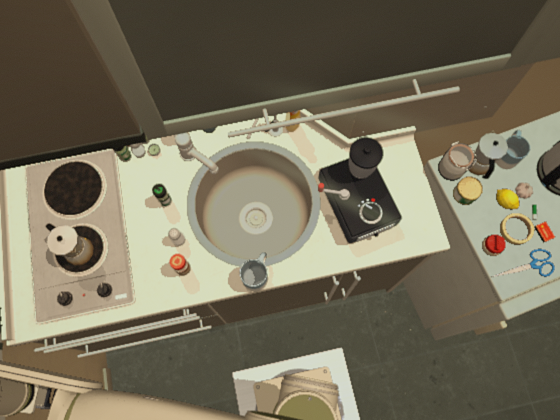

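View pics/scene0.png

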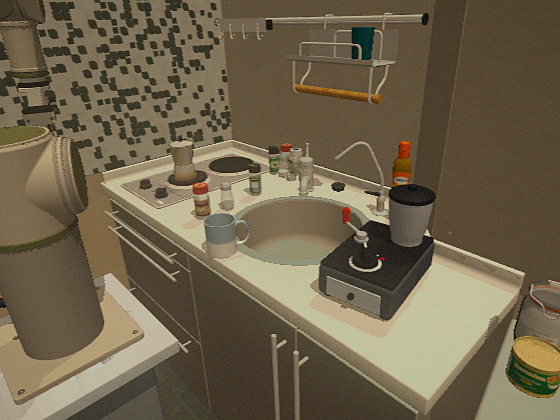

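The top view shows the red knob at (321,187), lever pivot cap at about (344,194), dial at about (371,210) and hopper lid at (365,155). The scene view confirms this: the drawer faces the robot, and the knob is at (346,215).

```bash
cat > h.py <<'E'
import numpy as np,cv2
from plant import robot
from scipy.spatial.transform import Rotation as R
def cast(c,px,z,P=None):
    P=c["pose"] if P is None else P
    d=P[:3,:3]@np.linalg.solve(c["intrinsics"],[px[0],px[1],1.]); o=P[:3,3]
    return o+d*(z-o[2])/d[2]
def proj(c,p,P=None):
    P=c["pose"] if P is None else P
    v=c["intrinsics"]@(P[:3,:3].T@(np.array(p)-P[:3,3])); return v[:2]/v[2]
def wpose(s):
    T=np.eye(4);T[:3,:3]=R.from_rotvec(s["orientation"]).as_matrix();T[:3,3]=s["tool_pos"];return T
E
python3 - <<'E'
from h import *
c=robot.read_camera("top");im=c["color"]
hsv=cv2.cvtColor(im,cv2.COLOR_RGB2HSV)
m=((hsv[...,0]<8)|(hsv[...,0]>172))&(hsv[...,1]>150)&(hsv[...,2]>80)
m[:,:310]=0;m[:,:]&=True;m[:,400:]=0
n,l,st,ce=cv2.connectedComponentsWithStats(m.astype(np.uint8))
for i in range(1,n):
    print(st[i],ce[i])
K=cast(c,(321.5,186),.125);L=cast(c,(366,151),.218);D=cast(c,(371,211),.099);V=cast(c,(344.5,194),.105)
print("knob",K,"lid",L,"dial",D,"pivot",V)
# yaw from dial->lid : grinder vector (140,-32); dial->pivot (80,50)
a=L-D;print(np.degrees(np.arctan2(a[1],a[0])-np.arctan2(-32,140)),np.hypot(*a[:2]))
a=V-D;print(np.degrees(np.arctan2(a[1],a[0])-np.arctan2(50,80)),np.hypot(*a[:2]))
cv2.imwrite("pics/topc.png",cv2.resize(im[130:250,300:420],(720,720),interpolation=cv2.INTER_CUBIC)[:600,..., ::-1])
E
```

```text
[319 183   5   5  23] [321.         185.17391304]
[319 190   1   1   1] [319. 190.]
[371 198   4   4  14] [372.71428571 199.5       ]
knob [ 0.59366387 -0.20187756  0.125     ] lid [ 0.63450316 -0.33167197  0.218     ] dial [ 0.49667868 -0.32775742  0.099     ] pivot [ 0.56209268 -0.26478872  0.105     ]
11.248100205825125 0.13788005472619846
11.903436683118773 0.09079674365431815
```

View pics/topc.png

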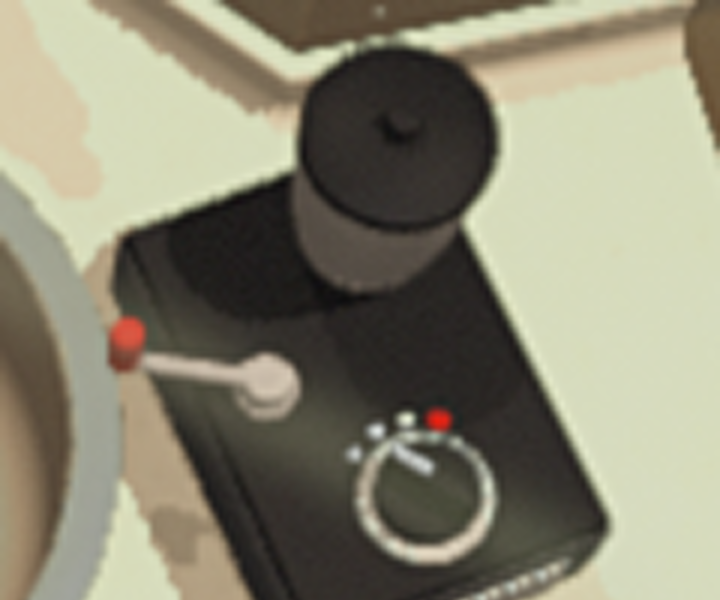

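Run:
```python
from h import *
c=robot.read_camera("top")
pts=dict(K=((321.2,185),.135,None),L=((366.5,152.2),.218,(.06,-.032)),D=((371,212.8),.092,(-.08,0)),V=((345,193.3),.106,(0,.05)))
kk=np.array([0,.05])+.072*np.array([np.sin(.55),np.cos(.55)])
A=[];B=[]
for k,(px,z,g) in pts.items():
    w=cast(c,px,z)[:2]; A.append(kk if g is None else g);B.append(w)
A=np.array(A);B=np.array(B);a0=A-A.mean(0);b0=B-B.mean(0)
th=np.arctan2((a0[:,0]*b0[:,1]-a0[:,1]*b0[:,0]).sum(),(a0*b0).sum());r=np.array([[np.cos(th),-np.sin(th)],[np.sin(th),np.cos(th)]])
t=B.mean(0)-r@A.mean(0);print(np.degrees(th),t,B-(A@r.T+t))
for n,g in dict(knob=kk,stop=kk*[-1,1],piv=(0,.05),dial=(-.08,0)).items():print(n,r@g+t)
for k in (0,.4,.8,1.2): print(k,np.degrees(th+.6-k))
for p in((358.9,205.5),(362.8,202),(367.7,199.8),(373,200.2)):
  d=cast(c,p,.085)[:2]-(r@[-.08,0]+t);print(np.degrees(np.arctan2(d[1],d[0])),np.hypot(*d))
s=robot.read_state();print(wpose(s)[:3].round(3))
w=robot.read_camera("wrist");print(w["tool_from_camera"].round(3),w["intrinsics"])
```

```text
8.890815205565245 [ 0.57085342 -0.31432742] [[ 0.002421   -0.00166015]
 [-0.00438769  0.00461744]
 [ 0.00153627 -0.0013257 ]
 [ 0.00043042 -0.00163159]]
knob [ 0.59082045 -0.19846762]
stop [ 0.51645784 -0.21010028]
piv [ 0.56312582 -0.26492819]
dial [ 0.49181465 -0.32669158]
0 43.26828291341464
0.4 20.34997110818171
0.8 -2.568340697051223
1.2 -25.486652502284148
37.81632052999546 0.04170617376954798
15.657092134275082 0.0426046232923764
-5.678962274056356 0.04478748040815915
-25.820411584952982 0.04443764041588419
[[-0.949  0.315 -0.     0.189]
 [ 0.315  0.949 -0.001  0.569]
 [ 0.    -0.001 -1.     0.302]]
[[ 0.001 -0.953 -0.302  0.084]
 [ 1.     0.001  0.     0.   ]
 [ 0.    -0.302  0.953 -0.081]
 [ 0.     0.     0.     1.   ]] [[314.87833052   0.         278.39617516]
 [  0.         314.87833052 208.66897334]
 [  0.           0.           1.        ]]
```

```bash
python3 -m jog '1 -.0283 -.0273 0 0;1 -.0283 -.0273 0 0;1 -.0283 -.0273 0 0;1 -.0283 -.0273 0 0;1 -.0283 -.0273 0 0;1 -.0283 -.0273 0 0;1 -.0283 -.0273 0 0;1 -.0283 -.0273 0 0;1 -.0283 -.0273 0 0;1 -.0283 -.0273 0 0'
python3 -m jog '1 -.0283 -.0273 0 0;1 -.0283 -.0273 0 0;1 -.0283 -.0273 0 0;1 -.0283 -.0273 0 0;1 -.0283 -.0273 0 0;1 -.0283 -.0273 0 0;1 -.0283 -.0273 0 0;1 -.0283 -.0273 0 0;1 -.0283 -.0273 0 0;1 -.0283 -.0273 0 0'
python3 -m jog '1 -.0283 -.0273 0 0;1 -.0283 -.0273 0 0;1 0 0 0 6.8;1 0 0 0 6.8;1 0 0 0 6.8;1 0 0 0 6.8;1 0 0 0 6.8;1 0 0 0 6.8;1 0 0 0 6.8;1 0 0 0 6.8'
python3 -m jog '1 0 0 0 6.8;1 0 0 0 6.8;1 0 0 0 6.8;1 0 0 0 6.8;1 0 0 0 6.8;1 0 0 0 6.4;1 0 0 0 0;1 0 0 0 0'
python3 - <<'E'
from h import *
s=robot.read_state();c=robot.read_camera("wrist");T=wpose(s);print(s["t"],T.round(3),s["q"].round(2))
P=T@c["tool_from_camera"]
im=c["color"][...,::-1].copy()
cv2.imwrite("pics/w1.png",im)
for p in [(.591,-.198,.135),(.492,-.327,.12),(.563,-.265,.106)]:print(proj(c,p,P))
E
```

```text
t: 1.08
tool_pos: [0.372, 0.2193, 0.3029]
orientation: [0.501, 3.101, 0.001]
force: [0.1, -0.5, -0.3]
opening: 0.0931
gripper_force: 0.0
t: 1.92
tool_pos: [0.5546, -0.1293, 0.3026]
orientation: [0.502, 3.101, 0.0]
force: [-0.0, 0.1, 0.4]
opening: 0.0932
gripper_force: 0.0
t: 2.75
tool_pos: [0.5906, -0.1969, 0.3025]
orientation: [-1.871, -2.523, 0.0]
force: [-0.3, 0.1, -0.1]
opening: 0.0929
gripper_force: 0.0
t: 3.42
tool_pos: [0.5906, -0.1969, 0.3026]
orientation: [-2.619, -1.734, 0.0]
force: [0.0, -0.2, -0.3]
opening: 0.0932
gripper_force: 0.0
3.4167 [[ 0.39   0.921 -0.     0.591]
 [ 0.921 -0.39   0.    -0.197]
 [-0.    -0.    -1.     0.303]
 [ 0.     0.     0.     1.   ]] [-0.4   0.19  1.42 -0.    1.53 -0.  ]
[278.37396392 216.40509788]
[238.59245348 356.25875182]
[278.64261393 276.21913673]
```

View pics/w1.png

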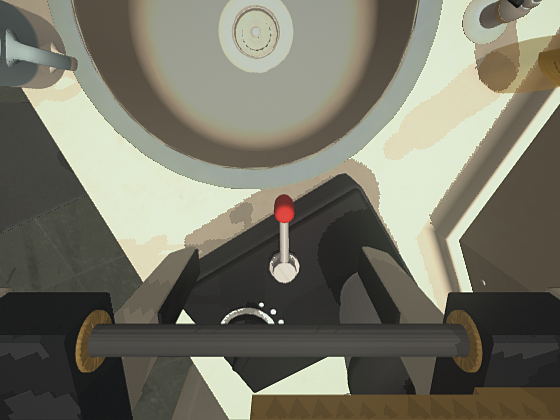

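The wrist view shows the knob top at about (284,214) and the pivot cap at (285,268). The lever runs along tool x, and the knob is about 4.5 mm in +y and 2 mm in +x from the TCP axis.

```bash
python3 -m jog '.6 .002 .0045 .02 0;.6 0 0 .02 0;.6 0 0 .02 0;.6 0 0 .02 0;.6 0 0 .02 0;.6 0 0 .02 0;.6 0 0 0 0;.6 0 0 0 0'
python3 - <<'E'
from h import *
s=robot.read_state();c=robot.read_camera("wrist");print(s["tool_pos"],s["force"])
cv2.imwrite("pics/w2.png",c["color"][...,::-1])
E
```

```text
t: 4.13
tool_pos: [0.5947, -0.1964, 0.1815]
orientation: [-2.618, -1.731, 0.003]
force: [0.1, -0.4, 0.2]
opening: 0.0565
gripper_force: 0.0
[ 0.59467641 -0.19641847  0.18149461] [ 0.09438967 -0.37232346  0.15895302]
```

View pics/w2.png

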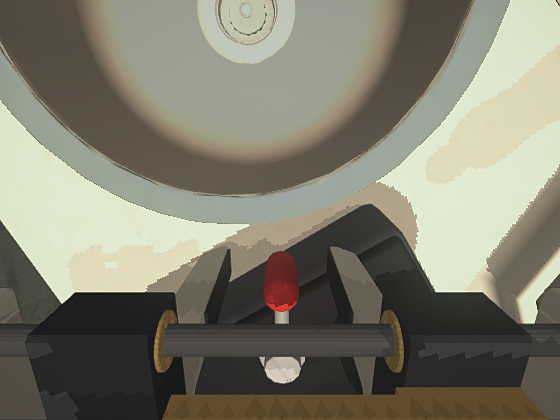

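The knob sits between the pads, with its top at (282,297). I'll grip it and swing the lever.

```bash
python3 -m jog '.1 0 0.0015 0 0;.1 0 0 0 0;.1 0 0 0 0;.1 0 0 0 0;.1 0 0 0 0;.1 0 0 0 0' 12
python3 -m jog '.1 -.0004 -.0075 0 -6;.1 -.0004 -.0075 0 -6;.1 -.0004 -.0075 0 -6;.1 -.0004 -.0075 0 -6;.1 -.0004 -.0075 0 -6'
python3 -m jog '.1 -.0004 -.0075 0 -6;.1 -.0004 -.0075 0 -6;.1 -.0004 -.0075 0 -6;.1 -.0004 -.0075 0 -6;.1 0 0 0 0'
```

```text
t: 4.68
tool_pos: [0.597, -0.1974, 0.183]
orientation: [2.622, 1.73, 0.0]
force: [-3.2, 1.7, 0.9]
opening: 0.0203
gripper_force: 1.9
t: 5.1
tool_pos: [0.5602, -0.1919, 0.183]
orientation: [2.079, 2.355, 0.001]
force: [2.0, -0.0, 0.7]
opening: 0.0173
gripper_force: 12.0
t: 5.52
tool_pos: [0.5314, -0.2014, 0.183]
orientation: [-1.544, -2.735, -0.002]
force: [-0.1, 6.1, 1.9]
opening: 0.0177
gripper_force: 12.0
```

```bash
python3 -m jog '.1 -.0002 -.0038 0 -3;.1 -.0002 -.0038 0 -3;.1 0 0 0 0'
python3 -m jog '.1 -.0001 -.0025 0 -2;.1 0 0 0 0'
python3 -m jog '.1 -.0001 -.0025 0 -2;.1 0 0 0 0'
python3 - <<'E'
from h import *
for n in("top",):
    c=robot.read_camera(n);cv2.imwrite("pics/t2.png",cv2.resize(c["color"][130:250,300:420],(600,600),interpolation=cv2.INTER_CUBIC)[...,::-1])
E
```

```text
t: 5.77
tool_pos: [0.5256, -0.2052, 0.183]
orientation: [-1.406, -2.808, -0.003]
force: [-1.3, 8.2, 3.9]
opening: 0.0176
gripper_force: 12.0
t: 5.93
tool_pos: [0.5238, -0.2066, 0.183]
orientation: [-1.359, -2.831, -0.003]
force: [-2.0, 8.3, 5.4]
opening: 0.0173
gripper_force: 12.0
t: 6.1
tool_pos: [0.5219, -0.2081, 0.1829]
orientation: [-1.309, -2.854, -0.003]
force: [-2.3, 8.6, 4.3]
opening: 0.0178
gripper_force: 12.0
```

View pics/t2.png

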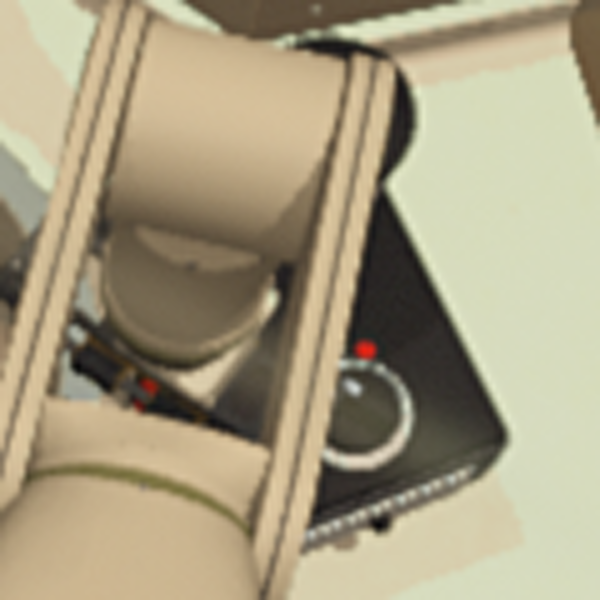

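The jaws hold the red knob at crop (145,392). The lever is close to its stop, but the force doesn't show contact with it yet, so I'll keep going until the tangential force jumps.

```bash
python3 -m jog '.1 .001 -.0025 0 -2;.1 0 0 0 0'
python3 -m jog '.1 .001 -.0025 0 -2;.1 0 0 0 0'
python3 -m jog '.1 0 -.002 0 -1;.1 0 0 0 0'
```

```text
t: 6.32
tool_pos: [0.5197, -0.2097, 0.1829]
orientation: [1.26, 2.878, 0.001]
force: [0.1, 4.4, 2.8]
opening: 0.0177
gripper_force: 12.0
t: 6.48
tool_pos: [0.5188, -0.2104, 0.1831]
orientation: [1.207, 2.896, 0.004]
force: [11.0, 5.6, -5.1]
opening: 0.0175
gripper_force: 12.0
t: 6.65
tool_pos: [0.5184, -0.2109, 0.1832]
orientation: [1.182, 2.905, 0.008]
force: [16.2, 11.6, -6.4]
opening: 0.0173
gripper_force: 12.0
```

Tangential force has jumped to about 20 N and motion has stopped, so the lever is at its stop. Now I'll open and lift away.

```bash
python3 -m jog '.6 0 0 0 0;.6 0 0 0 0;.6 0 0 0 0;.6 0 0 -.02 0;.6 0 0 -.025 0;.6 0 0 -.03 0;.6 0 0 -.03 0;.6 0 0 0 0'
python3 - <<'E'
from h import *
s=robot.read_state();T=wpose(s);print(T.round(3))
g=np.array([.492,-.327]);d=T[:3,:3].T@np.r_[g-T[:2,3],0];print(d, "x heading",np.degrees(np.arctan2(T[1,0],T[0,0])))
E
```

```text
t: 7.32
tool_pos: [0.5175, -0.2142, 0.2951]
orientation: [1.182, 2.9, -0.003]
force: [1.3, -0.7, 0.9]
opening: 0.0556
gripper_force: 0.0
[[-0.715  0.699  0.008  0.518]
 [ 0.699  0.715 -0.005 -0.214]
 [-0.01   0.002 -1.     0.295]
 [ 0.     0.     0.     1.   ]]
[-0.0606512  -0.09851554  0.00038223] x heading 135.63831652463327
```

```bash
python3 -m jog '.6 -.0202 -.0328 0 0;.6 -.0202 -.0328 0 0;.6 -.0202 -.0328 0 0;.6 0 0 0 6.7;.6 0 0 0 6.7;.6 0 0 0 6.7;.6 0 0 0 6.7;.6 0 0 0 6.7;.6 0 0 0 6.7'
python3 -m jog '.6 0 0 0 6.7;.6 0 0 0 6.7;.6 0 0 0 6.7;.6 0 0 0 6.7;.6 0 0 0 6.7;.6 0 0 0 6.7;.6 0 0 0 6.7;.6 0 0 0 6.7;.6 0 0 0 0;.6 0 0 0 0'
python3 - <<'E'
from h import *
s=robot.read_state();c=robot.read_camera("wrist");T=wpose(s);print(T.round(3),s["q"].round(2))
P=T@c["tool_from_camera"];print(proj(c,(T[0,3],T[1,3],.12),P),proj(c,(T[0,3],T[1,3],.099),P))
cv2.imwrite("pics/w3.png",c["color"][...,::-1])
E
```

```text
t: 8.07
tool_pos: [0.49, -0.3259, 0.2874]
orientation: [-2.12, -2.318, 0.001]
force: [0.9, 1.0, 0.2]
opening: 0.0561
gripper_force: 0.0
t: 8.9
tool_pos: [0.4902, -0.3257, 0.2875]
orientation: [-2.932, -1.129, 0.001]
force: [0.4, -0.1, 0.5]
opening: 0.0559
gripper_force: 0.0
[[ 0.742  0.671 -0.001  0.49 ]
 [ 0.671 -0.742 -0.    -0.326]
 [-0.001 -0.    -1.     0.287]
 [ 0.     0.     0.     1.   ]] [-0.67  0.11  1.54 -0.    1.49  0.16]
[277.4826151  215.74272703] [277.52669665 208.20898648]
```

View pics/w3.png

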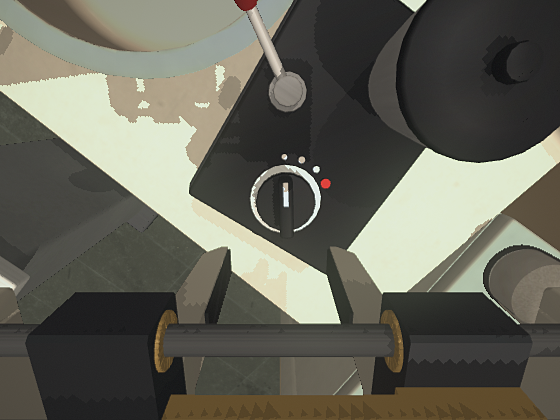

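The lever is back home, with its knob at the top left near (247,0). The dial ring centre is about (286,200) and the bar centre about (287,208), and the bar is aligned with tool x. I'll shift about +4 mm in x and +6 mm in y, then descend.

```bash
python3 -m jog '.6 .004 .006 .02 0;.6 0 0 .02 0;.6 0 0 .02 0;.6 0 0 .02 0;.6 0 0 .012 0;.6 0 0 .008 0;.6 0 0 0 0;.6 0 0 0 0'
python3 -m jog '.05 0 0 0 0;.05 0 0 0 0;.05 0 0 0 0;.05 0 0 0 0;.05 0 0 0 0;.05 0 0 0 0;.05 0 0 0 0;.05 0 0 0 0' 10
python3 - <<'E'
from h import *
s=robot.read_state();c=robot.read_camera("wrist");T=wpose(s);print(T.round(3),s["wrist_torque"])
cv2.imwrite("pics/w4.png",c["color"][...,::-1])
E
```

```text
t: 9.62
tool_pos: [0.4974, -0.3273, 0.1881]
orientation: [2.932, 1.127, -0.0]
force: [1.0, -0.3, 0.5]
opening: 0.0559
gripper_force: 0.0
t: 10.28
tool_pos: [0.4974, -0.3274, 0.1878]
orientation: [2.932, 1.126, 0.0]
force: [-0.3, -0.7, 1.2]
opening: 0.012
gripper_force: 9.9
[[ 0.743  0.669  0.     0.497]
 [ 0.669 -0.743 -0.    -0.327]
 [ 0.     0.    -1.     0.188]
 [ 0.     0.     0.     1.   ]] [-0.14749756  0.03082218  0.12428078]
```

View pics/w4.png

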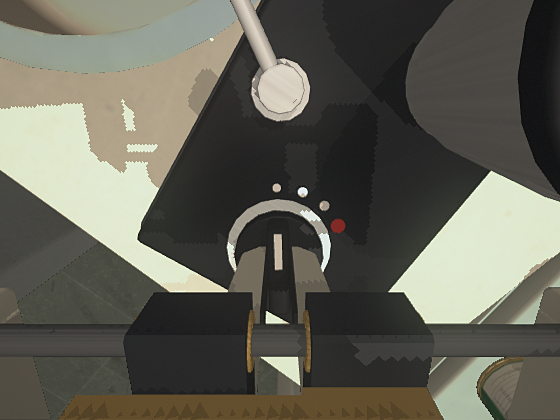

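The bar is gripped at 12 mm opening, centred, and its white line points at the rest dot (277,188). Next I'll turn it clockwise.

```bash
python3 -m jog '.05 0 0 0 0;.05 0 0 0 0;.05 0 0 0 5;.05 0 0 0 5;.05 0 0 0 5;.05 0 0 0 5;.05 0 0 0 5;.05 0 0 0 5' 45
python3 -m jog '.05 0 0 0 5;.05 0 0 0 5;.05 0 0 0 5;.05 0 0 0 5;.05 0 0 0 5;.05 0 0 0 5;.05 0 0 0 0'
python3 -m jog '.05 0 0 0 4;.05 0 0 0 3;.05 0 0 0 2;.05 0 0 0 0;.05 0 0 0 0'
python3 - <<'E'
from h import *
s=robot.read_state();c=robot.read_camera("wrist");T=wpose(s);print(T.round(3),s["wrist_torque"],"heading",np.degrees(np.arctan2(T[1,0],T[0,0])))
cv2.imwrite("pics/w5.png",c["color"][...,::-1])
E
```

```text
t: 11.0
tool_pos: [0.4974, -0.3275, 0.1878]
orientation: [3.124, 0.322, 0.0]
force: [0.3, -1.1, -1.0]
opening: 0.0118
gripper_force: 44.9
t: 11.58
tool_pos: [0.4974, -0.3276, 0.1878]
orientation: [3.101, -0.497, 0.001]
force: [1.2, -3.3, -0.9]
opening: 0.0116
gripper_force: 44.9
t: 12.0
tool_pos: [0.4974, -0.3276, 0.1878]
orientation: [3.055, -0.728, 0.001]
force: [1.8, -3.6, -2.2]
opening: 0.0117
gripper_force: 44.9
[[ 0.893 -0.451  0.     0.497]
 [-0.451 -0.893 -0.001 -0.328]
 [ 0.001  0.001 -1.     0.188]
 [ 0.     0.     0.     1.   ]] [-0.70851216 -0.14026275  0.16061634] heading -26.802499271460547
```

View pics/w5.png

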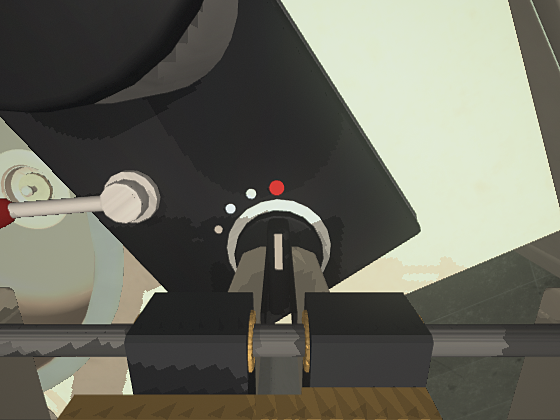

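The white line now points exactly at the red dot (277,188), the grip is firm, and the lever is home with its pivot at (130,197). I'm handing in.

```bash
python3 -c "
from plant import robot
print(robot.close_job())"
```

```text
the job is handed in; nothing more can be done
None
```

The portion lever was swung to its stop, released and sprang back home; the dial was then turned to the third click (red dot), and the gripper was still holding it there when I handed in the job at about 12 s.

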